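# Lever open the instrument case and restock it

### The arm

A 6-joint arm with a two-finger parallel gripper is mounted at the origin on a cart in front of the work surface, level with it; the furniture and walls round the work are solid. World frame = base frame: x ahead of the robot, y to its left, z up, the work surface at z = 0. Lengths are in m, angles in rad, forces in N, time in s.
With the tool pointing down it reaches from about 0.3 to 0.875 m from the base axis. Payload 6.4 kg.
Tool frame: the origin (TCP) lies midway between the tips of the shut fingers; the grasp point (between the pads) lies 19 mm behind it (ctrl.tcp_to_grasp is the distance from the TCP to the grasp point, in m); z points along the fingers, y is the direction in which the jaws open and shut (so a half turn about z gives the same grasp; the last joint's range is limited). The gripper opens to 85 mm and grips with 20 to 120 N. Pads are 22 mm wide; open, the fingers measure 114 mm over their backs; the gripper's body (76 mm by 85 mm) begins 54 mm behind the grasp point. The pads swing forward as they close: fully open they stand 13 mm farther back than shut.
Start: joints at [1.062, 0.181, 1.607, -0, 1.354, -0.206], TCP at [0.171, 0.549, 0.231] pointing down, gripper open.
Joint ranges: [-2.99, 2.99], [-0.89, 2.07], [0.3, 2.58], [-1.14, 4.28], [0, 2.63], [-3.12, 3.12]. Speed limits (rad/s): [2.57, 2.57, 3.01, 3.14, 3.14, 3.14].

### API

Orientations are given as a unit quaternion [w, x, y, z].
In Python, from bench import monitor, imaging, order, spotter, ctrl gives the robot as it stands.
- The arm moves only by the shell command python3 -m pendant 'ROWS'. ROWS is JSON, a list that holds one entry, the list of rows, each a list of 5 numbers: the shift along the world's x, y, z in mm, then the turn about the world's z in degrees, then the finger opening in mm, from 0 to 85.4. A call has 1 to 8 rows; each row shifts and turns the commanded pose from where the row before left it; what a row does not reach is not made up. A row lasts 1/8 s, in which the tool goes at most 62.5 mm and 10.7 degrees, less where a joint would pass 70% of its speed; a pose out of reach is approached as far as the arm can. A call with a gripper value outside its range is refused whole. The fingers move at their own pace and stop on an object; the grip force is fixed at half the most. Time passes only in rows, so rows that do not move let the fingers close. It gives the time, the measured TCP pose, the force and the opening at its end, in the units of the state.
- monitor.get_obs(): the state, without advancing time (a new reading comes with each control period).
- imaging.camera(name): name is "side" or "top"; returns a dict with "img" (420x560x3 uint8, red, green, blue), "vfov" (degrees; the focal length in pixels is half the picture's height over the tangent of half this angle, whatever the lens; pixels are square), "cx", "cy" (the principal point, pixels), "origin" and "orientation" of the camera in the world. Camera axes: x right, y down, z forward; pixel columns grow to the right and rows downward; lengths in m; the calibration is good to about 2 mm. A picture is of the moment at which its call begins. There is no depth.
- order.hand_in(): hands the job in, once; it reports no verdict.
Trained networks look in the newest picture that a camera, given by its name, has taken for a name from the list of things; names that differ only in an ending like _2 or _b are one class to them, and where a whole thing is asked for, a point or a joint stands for the part that bears it (a point fixed in the world has none). Each returns a list of dicts, best first, with "confidence" (0 to 1); they miss things now and then, are a little off and sometimes report something else, mostly with a low value. They report only what shows in the picture. A call takes as long as a camera call.
- spotter.recognise(camera, thing): "at" ([x, y, z] in m, in the coordinates of the camera as it stood for that picture, good to about 4 mm: the middle of the surface that is visible of it).
- spotter.tip_of(camera, thing): "at" ([x, y, z] in m, in the coordinates of the camera as it stood for that picture, good to about 4 mm: a listed point, or the origin of a listed thing).
The state is a dict: "time_s": time; "q": joint angles; "dq": joint speeds; "joint_efforts": joint torques, N m; "eef_pos": TCP position; "eef_rot": TCP orientation; "wrist_force": force on the tool from outside, world axes, zero at the start; "torque": the same for the moment, N m; "opening": opening from 0.0 (shut) to 1.0 (fully open).
Only numpy, scipy, OpenCV 4.12 (cv2) and the standard library are available. Lean on these libraries where they do the work, as an engineer would, in place of code of your own. Each camera call takes 0.05 s, during which the arm holds its last target. There are 200 camera calls.

### The job

Use the flat-bladed opener to lever up the cover of the metal instrument case, with the blade in through the slot in its front edge, and swing the cover back past upright so that it stays open. Then lay the opener flat inside the empty steel tray, and set the longest of the three small cartons at the right flat on the floor of the case's larger, empty compartment. Touch the cover only with the opener, do not drop anything, and leave the tray and all the other things where they stand.

Things in the scene. Friction and masses are not known exactly. Their poses are not given: they have to be found in the camera images.
- case: shallow metal instrument case with flat steel cover, fixed to the worktop; outside 130 (x) x 180 (y) x 61 mm high when shut. Origin: centre of its underside; x points from its slotted front to its hinged back, y to its left, z up. Walls 4 mm; inner floor at z = 16 mm; wall tops, and the shut cover's underside, at z = 57 mm
- case_slot (a point): middle of the slot's mouth, case (-65, 0, 52) mm: a notch in the front wall's top edge, 60 mm wide (y -30 to 30), 10 mm high (z 47 to 57), open to the inside, roofed by the cover's front edge
- case_space (a point): floor centre of the larger, empty compartment, case (0, 32.5, 16) mm: 122 mm in x, 107 mm in y (-21 to 86). A divider along x, 3 mm thick, top at z = 38 mm, stands at y = -22.5 mm; the narrow compartment beyond it (-y) holds a flat sterile pack
- cover (a joint): cover angle: 0 shut, 1.57 upright, stop at 1.85 rad. Plain steel plate 130 x 180 x 4 mm, no lip or handle, front edge flush with the case front; turns about the line at case x = 65 mm, z = 57 mm parallel to y, its front rising. Stiff hinge (0.2 N m of friction, about 2 N at the front edge): it stays where it is left
- cover_front (a point): middle of the cover's front edge, on its underside, 130 mm from the hinge line
- opener: flat-bladed opener, 145 mm long, 0.06 to 0.13 kg, lying on the worktop: handle 70 x 18 x 18 mm, blade 75 mm long, 20 wide, 3 thick (last 20 mm: 18 wide, 2 thick). Origin: middle of the handle's underside; x along the blade (tip at 110 mm, butt at -35 mm), z up; blade flat at z = 9 mm, the handle's mid-height
- opener_grip (a point): centre of the handle: opener (0, 0, 9) mm
- opener_tip (a point): middle of the blade's tip edge: opener (110, 0, 9) mm
- steel_tray: loose, empty pressed-steel tray, 0.14 kg, 139 (x) x 194 (y) x 24 mm high, floor 2 mm thick, inside floor 116 x 172 mm. Origin: centre of its underside
- kit_carton: the long small carton, 86 (x) x 34 (y) x 30 (z) mm, about 0.02 to 0.06 kg, longest of the three standing in a row at the right; they change places. Origin: centre of its underside, x along its length. A wall cabinet hangs 0.65 m above the back of the worktop, from about x = 0.65 m: carry low here
- kit_center (a point): centre of the long carton, 15 mm above its underside
- vial_carton: bystander: the shortest carton of the row, 60 (x) x 34 x 20 mm; origin centre of underside
- tall_carton: bystander: the tallest carton of the row, 30 (x) x 72 (y) x 40 mm; origin centre of underside
- canister: bystander: round steel canister, 84 mm across, 111 mm tall; origin centre of underside
- timer: bystander: dial timer, 62 x 62 x 36 mm; origin centre of underside
- tape_roll: bystander: roll of tape lying flat, 59 mm across, 25 mm high; origin centre of underside

How it is judged:
By the outcome, as a careful person would: the job done as asked, in the order asked, and still so for the second after the job is handed in, with the robot touching nothing.
It also fails if it takes over 69 s, if anything falls off the work surface, if the arm or the gripper's body presses on something with over 40 N, if the wrist force passes 120 N, or if a joint passes its speed limit or range.

## Working session

There is one attempt and no reset: what is moved stays moved. The work goes in short steps, Python scripts to look and compute and a shell command to move; the robot and the scene stay as the last step left them, time stands still between calls to the robot, and variables do not carry over. Pictures are saved under pics/ and viewed, about 8 in all and at most 12, crops included, and the job is handed in when it is done.

```bash
ls; mkdir -p pics; cat > h.py <<'E'
import numpy as np, cv2
from scipy.spatial.transform import Rotation as R
from bench import monitor, imaging, order, spotter, ctrl
def cam(n):
    c=imaging.camera(n); q=c['orientation']
    c['R']=R.from_quat([q[1],q[2],q[3],q[0]]).as_matrix(); c['o']=np.array(c['origin'])
    c['f']=c['img'].shape[0]/2/np.tan(np.radians(c['vfov'])/2); return c
def save(c,name): cv2.imwrite('pics/'+name,c['img'][:,:,::-1])
def w(c,p): return c['o']+c['R']@np.array(p)
def proj(c,P):
    p=c['R'].T@(np.array(P)-c['o']); return np.array([c['cx']+c['f']*p[0]/p[2],c['cy']+c['f']*p[1]/p[2]])
def ray(c,u,v,z):
    d=c['R']@np.array([(u-c['cx'])/c['f'],(v-c['cy'])/c['f'],1]); return c['o']+d*(z-c['o'][2])/d[2]
E
python3 - <<'E'
from h import *
np.set_printoptions(precision=4,suppress=True)
for n in ['top','side']:
    c=cam(n); save(c,n+'0.png'); print(n,c['o'],c['R'].tolist(),c['f'],c['cx'],c['cy'])
    for t in ['case','case_slot','case_space','cover_front','opener','opener_grip','opener_tip','steel_tray','kit_carton','kit_center','vial_carton','tall_carton','canister','timer','tape_roll']:
        for r in spotter.tip_of(n,t)[:2]: p=w(c,r['at']); print(t,p,proj(c,p).round(),round(r['confidence'],2))
o=monitor.get_obs(); print(o['time_s'],o['eef_pos'],o['eef_rot'],o['opening'])
E
```

```text
pics
top [0.25   0.0039 1.314 ] [[-0.010257203838963778, -0.9815880533958533, 0.1907345883680912], [-0.9996686400012716, 0.014569659215882715, 0.021221103372374317], [-0.023609319503405835, -0.19045371737215394, -0.9814122383441698]] 501.8229091668178 280.5944093588923 209.25804520981114
case [ 0.5931 -0.0664 -0.0023] [317. 177.] 0.58
case [ 0.54    0.3145 -0.0037] [176. 198.] 0.4
case_slot [ 0.5296 -0.0431  0.0523] [309. 196.] 0.62
cover_front [ 0.5333 -0.0472  0.053 ] [311. 194.] 0.91
cover_front [0.5759 0.2398 0.001 ] [204. 185.] 0.25
opener [ 0.4481  0.1967 -0.0011] [219. 231.] 0.81
opener [ 0.5326 -0.0462  0.058 ] [311. 194.] 0.3
opener_grip [0.4502 0.194  0.0112] [219. 230.] 0.77
opener_tip [0.4374 0.3026 0.0088] [178. 235.] 0.82
steel_tray [ 0.3707 -0.2169  0.0017] [377. 259.] 0.65
kit_carton [ 0.5646 -0.29    0.0031] [401. 186.] 0.76
kit_center [ 0.5613 -0.2888  0.0158] [402. 186.] 0.93
vial_carton [ 0.6326 -0.3011 -0.0013] [403. 161.] 0.78
tall_carton [ 0.503  -0.3003  0.0056] [406. 208.] 0.96
canister [0.5746 0.2373 0.0018] [204. 185.] 0.85
canister [0.4472 0.1953 0.0016] [
[... 559 characters left out ...]
ener_grip [0.4412 0.1961 0.0077] [253. 190.] 0.52
opener_tip [0.4458 0.3055 0.0074] [245. 168.] 0.64
opener_tip [0.5346 0.3124 0.0006] [274. 162.] 0.57
steel_tray [ 0.3711 -0.2235 -0.0016] [273. 325.] 0.9
kit_carton [ 0.5646 -0.2867 -0.0014] [376. 324.] 0.76
kit_carton [0.4438 0.1982 0.0085] [254. 189.] 0.74
kit_center [ 0.5601 -0.2888  0.0151] [376. 320.] 0.66
vial_carton [ 0.6377 -0.3052 -0.0001] [414. 321.] 0.58
tall_carton [ 0.4968 -0.3024  0.    ] [348. 340.] 0.79
canister [ 0.5722  0.2339 -0.0012] [294. 175.] 0.6
timer [0.343  0.3327 0.0014] [209. 171.] 0.94
tape_roll [0.5334 0.3147 0.0029] [273. 161.] 0.57
1.6 [0.1714 0.5489 0.2313] [-0.      0.1508  0.9886 -0.    ] 0.9996686261841082
```

```bash
python3 - <<'E'
import cv2
a=cv2.imread('pics/top0.png')[120:300,130:450]; cv2.imwrite('pics/top0c.png',cv2.resize(a,None,fx=2.5,fy=2.5,interpolation=cv2.INTER_CUBIC))
a=cv2.imread('pics/side0.png')[130:400,180:480]; cv2.imwrite('pics/side0c.png',cv2.resize(a,None,fx=2.2,fy=2.2,interpolation=cv2.INTER_CUBIC))
E
```

```text
(no output)
```

View pics/top0c.png

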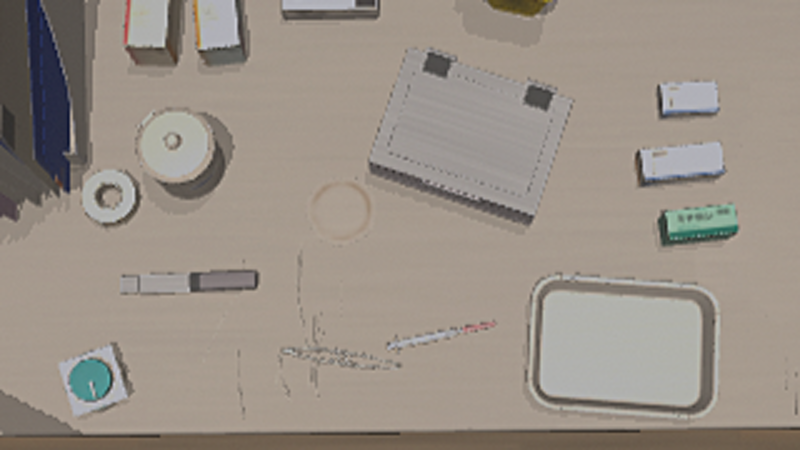

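View pics/side0c.png

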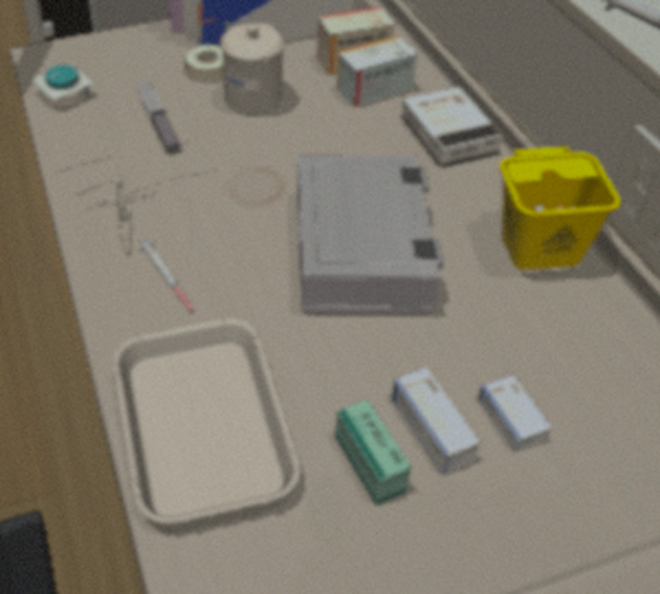

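The top view shows the case at crop (370-573, 48-220), the opener at (121-257, 270-294) with its tip to the left, and the tray at lower right. The long white carton is the middle one of the row at (638-724, 143-183). The side view confirms the row and the tray. Next I measure the outlines precisely.

```bash
python3 - <<'E'
from h import *
np.set_printoptions(precision=4,suppress=True)
c=cam('top'); im=c['img'].astype(int); 
d=im[...,0]-im[...,2]   # r-b ; table beige high
print('table r-b',np.median(d[200:220,330:360]))
def roi(u0,u1,v0,v1,name,z):
    s=d[v0:v1,u0:u1]; m=(s<np.median(d[200:220,330:360])*0.5).astype(np.uint8)
    m=cv2.morphologyEx(m,cv2.MORPH_OPEN,np.ones((3,3),np.uint8))
    n,l,st,_=cv2.connectedComponentsWithStats(m); k=1+np.argmax(st[1:,4])
    cnt=max(cv2.findContours((l==k).astype(np.uint8),cv2.RETR_EXTERNAL,cv2.CHAIN_APPROX_NONE)[0],key=len)
    r=cv2.minAreaRect(cnt); b=cv2.boxPoints(r)+[u0,v0]
    P=np.array([ray(c,*p,z) for p in b]); e=P[1]-P[0]; g=P[2]-P[1]
    print(name,b.round(1).tolist(),'\n',P[:,:2].round(4).tolist(),'ctr',P.mean(0),np.linalg.norm(e),np.degrees(np.arctan2(e[1],e[0])),np.linalg.norm(g),np.degrees(np.arctan2(g[1],g[0])))
    big=cv2.resize(c['img'][v0:v1,u0:u1][:,:,::-1],None,fx=6,fy=6,interpolation=cv2.INTER_CUBIC)
    cv2.polylines(big,[np.int32((b-[u0,v0]+.5)*6)],True,(0,0,255),1); return big
A=roi(270,368,130,212,'case',.061); B=roi(170,242,220,246,'opener',.012); C=roi(380,425,170,198,'kit',.03)
H=np.zeros((492+168,588+200,3),np.uint8)[:600*2]
M=np.zeros((600,800,3),np.uint8); M[:430,:588]=A[40:470]; M[432:432+156,:432]=B; M[432:600,440:440+270]=C; cv2.imwrite('pics/mos.png',M)
E
```

```text
table r-b 23.0
case [[275.7, 187.9], [293.2, 135.4], [359.5, 157.5], [342.0, 210.0]] 
 [[0.5495, 0.043], [0.6899, -0.004], [0.6268, -0.1745], [0.4893, -0.1247]] ctr [ 0.5889 -0.0651  0.061 ] 0.14806958381784302 -18.510234580296697 0.18178372798900436 -110.31237017909461
opener [[177.8, 229.7], [232.0, 227.8], [232.2, 235.1], [178.0, 237.0]] 
 [[0.4523, 0.3037], [0.4552, 0.1606], [0.4359, 0.1597], [0.4328, 0.3025]] ctr [0.444  0.2316 0.012 ] 0.1431522466047738 -88.80512318182862 0.019405454235474656 -177.57211773323976
kit [[383.9, 180.3], [417.6, 175.1], [419.7, 189.3], [386.1, 194.5]] 
 [[0.5728, -0.2402], [0.5854, -0.3288], [0.5473, -0.3321], [0.5348, -0.2439]] ctr [ 0.5601 -0.2862  0.03  ] 0.0895044673619533 -81.93133308073132 0.03825988687193866 -175.08345182719685
```

View pics/mos.png

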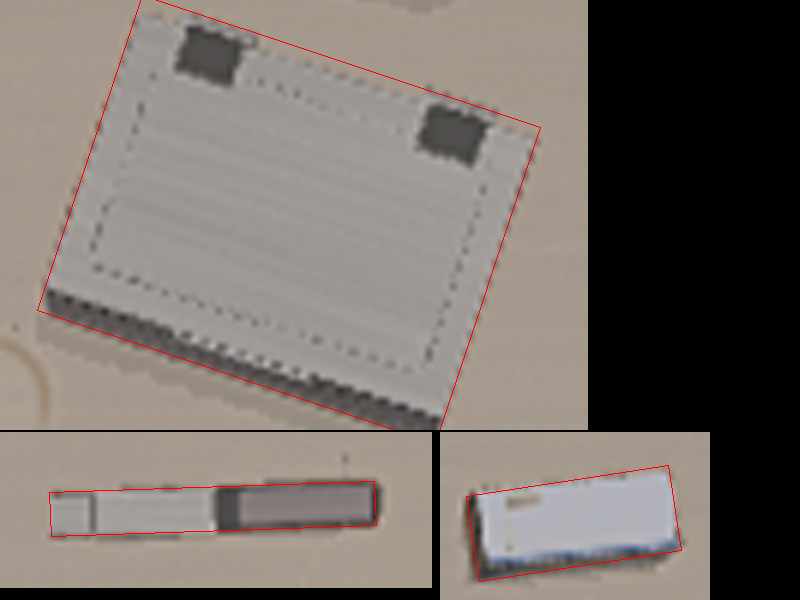

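```bash
python3 - <<'E'
from h import *
np.set_printoptions(precision=4,suppress=True)
c=cam('top')
a=lambda v:np.degrees(np.arctan2(v[1],v[0]))
K=[ray(c,270+x/6-.5,130+(y+40)/6-.5,.061) for x,y in [(47,290),(441,417),(540,132),(141,8)]]
P=np.array(K);print('case',P,P.mean(0),np.linalg.norm(P[1]-P[0]),np.linalg.norm(P[3]-P[0]),a(P[0]-P[1])-90,a(P[3]-P[2])-90,a(P[3]-P[0]),a(P[2]-P[1]))
t=ray(c,170+49/6-.5,220+83/6-.5,.009);b=ray(c,170+379/6-.5,220+72/6-.5,.012);print('op',t,b,np.linalg.norm(t-b),a(t-b), b+(t-b)/np.linalg.norm(t-b)*.035)
K=[ray(c,380+(x-440)/6-.5,170+(y-432)/6-.5,.03) for x,y in [(478,490),(668,468),(680,545),(490,563)]]
P=np.array(K);print('kit',P.mean(0),np.linalg.norm(P[1]-P[0]),np.linalg.norm(P[3]-P[0]),a(P[0]-P[1]),a(P[3]-P[2]))
K=[ray(c,130+x/2.5,120+y/2.5,.002) for x,y in [(540,292),(704,298),(700,404),(546,394)]];P=np.array(K);print('tray',P.mean(0),P)
E
```

```text
case [[ 0.5584  0.0387  0.061 ]
 [ 0.5004 -0.1276  0.061 ]
 [ 0.625  -0.1744  0.061 ]
 [ 0.6842 -0.0034  0.061 ]] [ 0.592  -0.0667  0.061 ] 0.17616986554347583 0.13262373444637177 -19.213940310029855 -19.077994265074892 -18.51971450779742 -20.582605823909258
op [0.4429 0.3044 0.009 ] [0.4454 0.1586 0.012 ] 0.14583038106273172 90.95626884738655 [0.4448 0.1936 0.0113]
kit [ 0.5633 -0.2886  0.03  ] 0.08362555623812347 0.03300545959048409 95.87487970734293 94.65752635308473
tray [ 0.3703 -0.2223  0.002 ] [[ 0.4287 -0.1389  0.002 ]
 [ 0.42   -0.3098  0.002 ]
 [ 0.3102 -0.2992  0.002 ]
 [ 0.3223 -0.1413  0.002 ]]
```

```bash
python3 -m pendant '[[[34,-43,0,-9,60],[34,-43,0,-9,60],[34,-43,0,-9,60],[34,-43,0,-9,60],[34,-43,0,-9,60],[34,-43,0,-9,60],[34,-43,0,-9,60],[34,-43,0,-9,60]]]'; python3 -m pendant '[[[1,1,-50,0,60],[0,0,-50,0,60],[0,0,-50,0,60],[0,0,0,0,60]]]'; python3 - <<'E'
from h import *
o=monitor.get_obs(); q=o['eef_rot']; print(o['eef_pos'],np.degrees(2*np.arctan2(q[2],q[1]))-90,o['time_s'])
E
```

```text
time_s: 2.7
eef_pos: [0.4445, 0.2033, 0.2316]
eef_rot: [0.0, 0.705, 0.709, 0.0]
wrist_force: [-0.4, -0.2, 0.1]
opening: 0.703
time_s: 3.2
eef_pos: [0.4409, 0.2051, 0.0779]
eef_rot: [-0.003, 0.703, 0.711, -0.004]
wrist_force: [-0.2, 0.4, 0.2]
opening: 0.695
[0.44093345 0.20506055 0.0778996 ] 0.6400311375440282 3.2
```

```bash
python3 -m pendant '[[[0,0,-35,0,60],[0,0,-30,0,60],[0,0,0,0,60],[0,0,0,0,60]]]'
```

```text
time_s: 3.7
eef_pos: [0.4463, 0.2063, 0.0186]
eef_rot: [0.001, 0.703, 0.711, 0.001]
wrist_force: [0.3, -0.1, 0.0]
opening: 0.7
```

```bash
python3 -m pendant '[[[0,0,-13,0,60],[0,0,0,0,60],[0,0,0,0,60],[0,0,0,0,10],[0,0,0,0,10],[0,0,0,0,10],[0,0,0,0,10],[0,0,0,0,10]]]'
```

```text
time_s: 4.7
eef_pos: [0.4448, 0.2059, 0.0036]
eef_rot: [0.0, 0.703, 0.711, 0.0]
wrist_force: [-0.5, 0.1, 5.7]
opening: 0.192
```

```bash
python3 -m pendant '[[[0,0,15,0,10],[0,0,35,0,10],[0,0,50,0,10],[0,0,45,0,10],[0,-20,0,0,10],[-3,-20,0,-10,10],[-3,-20,0,-10,10],[-3,-20,0,-10,10]]]';python3 -m pendant '[[[-3,-20,0,-10,10],[-3,-20,0,-10,10],[-3,-20,0,-10,10],[-3,-20,0,-10,10],[-3,-20,0,-10,10],[-3,-20,0,-10,10],[-3,-11,0,-10,10],[0,0,0,-10,10]]]'
python3 -m pendant '[[[0,0,-30,0,10],[0,0,0,0,10],[0,0,0,0,10]]]'
python3 - <<'E'
from h import *
np.set_printoptions(precision=4,suppress=True)
o=monitor.get_obs(); q=o['eef_rot']; print(o['eef_pos'],np.degrees(2*np.arctan2(q[2],q[1]))-90,o['time_s'])
for n in ['top','side']:
    c=cam(n); save(c,n+'1.png')
    for t in ['opener_tip','opener_grip','cover_front','case_slot']:
        for r in spotter.tip_of(n,t)[:1]: p=w(c,r['at']); print(n,t,p,proj(c,p).round(),round(r['confidence'],2))
a=cv2.imread('pics/top1.png')[130:250,240:380]; b=cv2.imread('pics/side1.png')[140:290,220:370]
cv2.imwrite('pics/m1.png',np.hstack([cv2.resize(a,(400,343),interpolation=2),cv2.resize(b,(343,343),interpolation=2)]))
E
```

```text
time_s: 5.7
eef_pos: [0.4349, 0.1253, 0.1487]
eef_rot: [-0.0, 0.865, 0.503, -0.0]
wrist_force: [0.2, 0.1, -0.6]
opening: 0.194
time_s: 6.7
eef_pos: [0.414, -0.0058, 0.1487]
eef_rot: [0.0, 0.985, -0.172, -0.0]
wrist_force: [0.6, 0.1, -1.3]
opening: 0.194
time_s: 7.08
eef_pos: [0.4146, -0.0051, 0.1191]
eef_rot: [-0.0, 0.986, -0.168, 0.0]
wrist_force: [0.1, -0.2, -0.7]
opening: 0.194
[ 0.4146 -0.0051  0.1191] -109.33370195221923 7.075
top cover_front [ 0.5304 -0.0457  0.0547] [310. 195.] 0.71
top case_slot [ 0.5316 -0.0448  0.0533] [310. 195.] 0.79
side opener_tip [ 0.5111 -0.0342  0.124 ] [307. 203.] 0.55
side opener_grip [0.3988 0.0018 0.1223] [253. 204.] 0.95
side cover_front [ 0.5274 -0.0415  0.0567] [315. 226.] 0.73
side case_slot [ 0.5271 -0.0423  0.0566] [315. 226.] 0.43
```

View pics/m1.png

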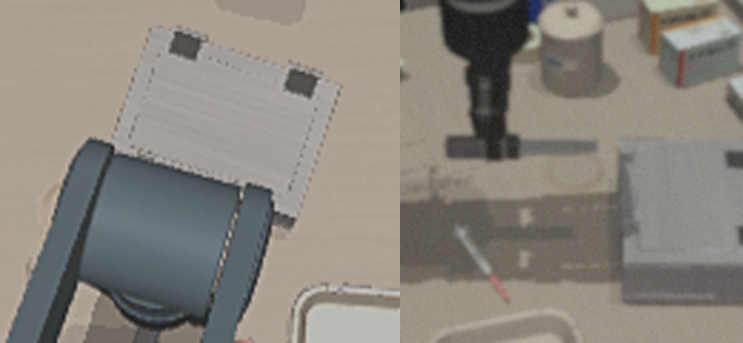

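```bash
python3 -m pendant '[[[0,0,-40,0,10],[0,0,-33,0,10],[0,0,0,0,10],[0,0,0,0,10]]]'
python3 - <<'E'
from h import *
np.set_printoptions(precision=4,suppress=True)
o=monitor.get_obs(); print(o['eef_pos'])
c=cam('side'); save(c,'side2.png')
d=np.array([.9437,-.331,0]);T=o['eef_pos']+d*.098+[0,0,.0054]
print(proj(c,T))
for t in ['opener_tip','case_slot']:
    for r in spotter.tip_of('side',t)[:1]: p=w(c,r['at']); print(t,p,proj(c,p).round(1),round(r['confidence'],2))
b=cv2.imread('pics/side2.png')[180:270,240:370].copy(); b=cv2.resize(b,None,fx=6,fy=6,interpolation=2)
for P in [T,[.5306,-.0453,.052],[.5306,-.0453,.061]]:
    u=proj(c,P); cv2.circle(b,(int((u[0]-240+.5)*6),int((u[1]-180+.5)*6)),3,(0,0,255),-1)
cv2.imwrite('pics/m2.png',b)
E
```

```text
time_s: 8.07
eef_pos: [0.4152, -0.0053, 0.0462]
eef_rot: [0.0, 0.986, -0.168, 0.0]
wrist_force: [0.1, 0.3, -1.1]
opening: 0.195
[ 0.4152 -0.0053  0.0462]
[305.8014 228.3762]
opener_tip [ 0.5118 -0.0341  0.0523] [307.  226.7] 0.91
case_slot [ 0.5282 -0.0437  0.0517] [315.2 228. ] 0.91
```

View pics/m2.png

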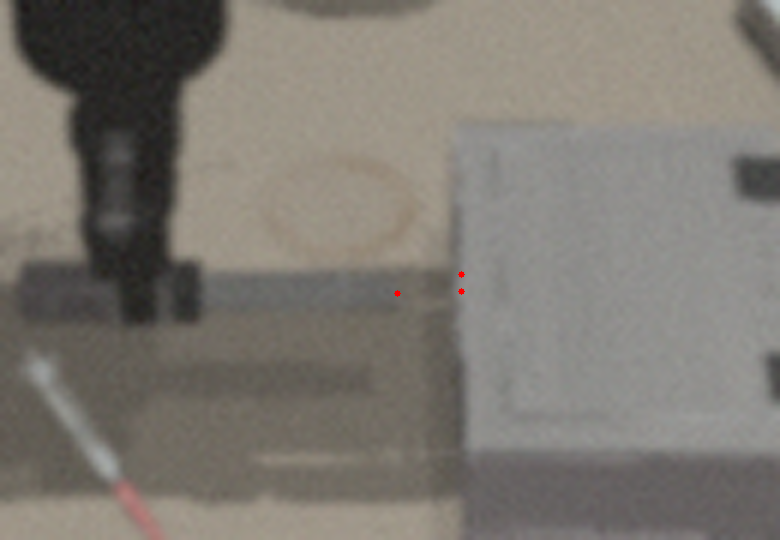

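The image shows the blade tip at (398, 290), level with the slot point at (461, 291), so I insert it.

```bash
python3 -m pendant '[[[12,-4,0,0,10],[12,-4,0,0,10],[0,0,0,0,10]]]'; python3 -m pendant '[[[12,-4,0,0,10],[12,-4,0,0,10],[0,0,0,0,10]]]'
```

```text
time_s: 8.6
eef_pos: [0.4402, -0.0138, 0.0458]
eef_rot: [0.0, 0.986, -0.168, 0.001]
wrist_force: [-1.2, 0.4, -0.7]
opening: 0.191
time_s: 8.98
eef_pos: [0.4638, -0.0217, 0.0455]
eef_rot: [0.0, 0.986, -0.168, 0.001]
wrist_force: [-1.5, 0.4, -1.4]
opening: 0.192
```

```bash
python3 -m pendant '[[[0,0,5,0,10],[1,0,9,0,10],[1,0,9,0,10],[2,-1,9,0,10],[2,-1,8,0,10],[0,0,0,0,10]]]'; python3 - <<'E'
from h import *
np.set_printoptions(precision=4,suppress=True)
o=monitor.get_obs(); print(o['eef_pos'])
c=cam('side'); save(c,'side3.png')
d=np.array([.9437,-.331,0]);T=o['eef_pos']+d*.098+[0,0,.0054]
for t in ['opener_tip','opener_grip','cover_front']:
    for r in spotter.tip_of('side',t)[:1]: p=w(c,r['at']); print(t,p,proj(c,p).round(1),round(r['confidence'],2))
b=cv2.imread('pics/side3.png')[150:270,230:390].copy(); b=cv2.resize(b,None,fx=4,fy=4,interpolation=2)
u=proj(c,T); cv2.circle(b,(int((u[0]-230+.5)*4),int((u[1]-150+.5)*4)),2,(0,0,255),-1)
cv2.imwrite('pics/m3.png',b)
E
```

```text
time_s: 9.72
eef_pos: [0.4695, -0.0234, 0.0863]
eef_rot: [0.0, 0.986, -0.168, 0.001]
wrist_force: [-0.6, 0.9, -2.4]
opening: 0.195
[ 0.4695 -0.0234  0.0863]
opener_tip [ 0.4608 -0.0211  0.0811] [283.8 218.8] 0.29
opener_grip [ 0.4562 -0.0155  0.0898] [280.9 214.8] 0.73
cover_front [ 0.5351 -0.045   0.1052] [318.9 210. ] 0.74
```

View pics/m3.png

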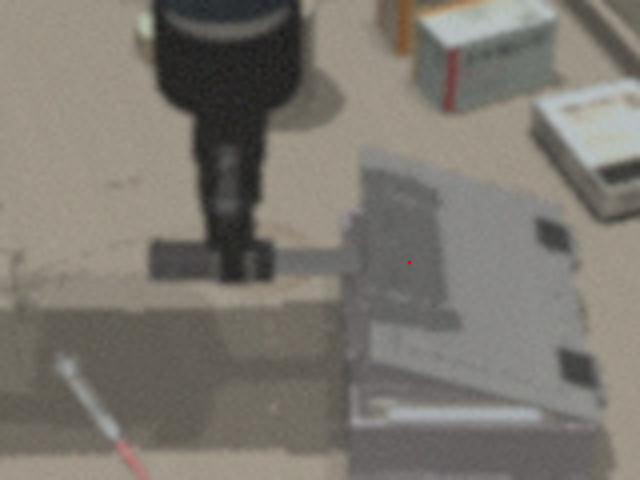

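The image shows the cover open about 20 degrees, with its front edge near (360, 150) to (370, 365), and the opener level in the grip. I continue along the arc.

```bash
python3 -m pendant '[[[3.5,-1.2,8,0,10],[3.5,-1.2,8,0,10],[5,-1.7,7.5,0,10],[5,-1.7,7.5,0,10],[6,-2,6.5,0,10],[6,-2,6.5,0,10],[7,-2.5,5,0,10],[7,-2.5,5,0,10]]]'; python3 -m pendant '[[[7.5,-2.7,4,0,10],[7.5,-2.7,4,0,10],[8,-2.8,2.5,0,10],[8,-2.8,2.5,0,10],[0,0,0,0,10]]]'; python3 - <<'E'
from h import *
np.set_printoptions(precision=4,suppress=True)
o=monitor.get_obs(); print(o['eef_pos'])
c=cam('side'); save(c,'side4.png')
d=np.array([.9437,-.331,0]);T=o['eef_pos']+d*.098+[0,0,.0054]
print('tip case x,z',(T-[.592,-.0667,0])@d,T[2],'y',(T-[.592,-.0667,0])@[.331,.9437,0])
for n in ['side','top']:
  if n=='top': c=cam('top')
  for t in ['opener_tip','opener_grip','cover_front']:
    for r in spotter.tip_of(n,t)[:1]: p=w(c,r['at']); print(t,p,proj(c,p).round(1),round(r['confidence'],2))
b=cv2.imread('pics/side4.png')[100:270,230:430]; b=cv2.resize(b,None,fx=3,fy=3,interpolation=2)
cv2.imwrite('pics/m4.png',b)
E
```

```text
time_s: 10.92
eef_pos: [0.5121, -0.0382, 0.1397]
eef_rot: [0.0, 0.986, -0.168, 0.0]
wrist_force: [-3.2, -0.2, -1.3]
opening: 0.187
time_s: 11.55
eef_pos: [0.5436, -0.0493, 0.1526]
eef_rot: [-0.0, 0.986, -0.168, 0.001]
wrist_force: [-0.1, -0.2, -0.9]
opening: 0.192
[ 0.5436 -0.0493  0.1526]
tip case x,z 0.04659930040200651 0.15802128707464871 y 0.0004314715196353392
opener_tip [ 0.6385 -0.0784  0.1528] [370.8 192.3] 0.91
opener_grip [ 0.5275 -0.0432  0.1543] [316.  192.9] 0.68
cover_front [ 0.6317 -0.078   0.1849] [369.5 180.8] 0.86
opener_grip [ 0.5344 -0.0437  0.1616] [311.1 183.7] 0.59
```

View pics/m4.png

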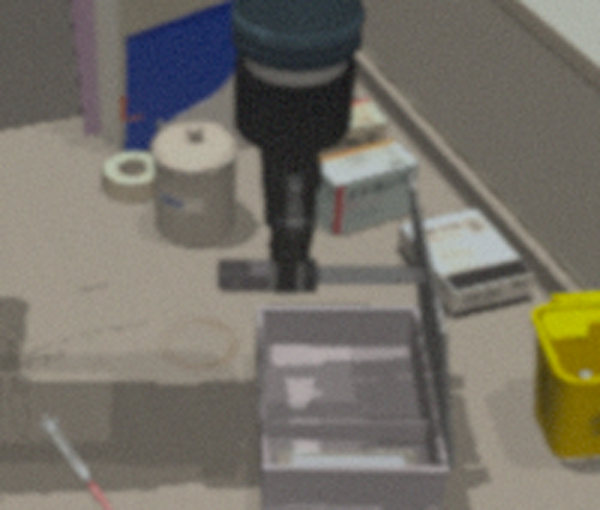

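```bash
python3 -m pendant '[[[7.5,-2.6,1,0,10],[7.5,-2.6,1,0,10],[7.5,-2.6,0,0,10],[7.5,-2.6,-1,0,10],[5,-1.7,-1,0,10],[3,-1,0,0,10],[0,0,0,0,10]]]'; python3 - <<'E'
from h import *
np.set_printoptions(precision=4,suppress=True)
o=monitor.get_obs()
d=np.array([.9437,-.331,0]);T=o['eef_pos']+d*.098+[0,0,.0054]
x=(T-[.592,-.0667,0])@d; print('tip',x,T[2],'angle',np.degrees(np.arctan2(T[2]-.057,.065-x)),np.array(o['wrist_force']))
for n in ['side','top']:
  c=cam(n)
  for t in ['cover_front']:
    for r in spotter.tip_of(n,t)[:1]: p=w(c,r['at']); X=(p-[.592,-.0667,0])@d; print(t,p,np.degrees(np.arctan2(p[2]-.057,.065-X)),round(r['confidence'],2))
E
```

```text
time_s: 12.82
eef_pos: [0.5809, -0.0622, 0.1524]
eef_rot: [0.0, 0.986, -0.168, 0.0]
wrist_force: [-0.8, -0.1, -1.7]
opening: 0.194
tip 0.08607050044170107 0.15777600212414997 angle 101.80942240981334 [-0.8097 -0.0802 -1.6679]
cover_front [ 0.6796 -0.0965  0.1828] 102.33372386757637 0.85
```

```bash
python3 -m pendant '[[[-10,3.5,0,0,10],[-40,14,0,0,10],[-47,16,0,0,10],[-45,16,0,0,10],[0,0,0,10.5,10],[-7,-23,0,10.5,10],[-7,-23,0,10.5,10],[-7,-23,0,10.5,10]]]'; python3 -m pendant '[[[-7,-25,0,10.5,10],[-7,-25,0,10.5,10],[-7,-25,0,10.5,10],[-7,-25,0,10.5,10],[-7,-25,0,10.5,10],[-7,-25,0,10.5,10],[-7,-15,0,1,10],[0,0,0,0,10]]]'; python3 - <<'E'
from h import *
np.set_printoptions(precision=4,suppress=True)
o=monitor.get_obs(); q=o['eef_rot']; print(o['eef_pos'],np.degrees(2*np.arctan2(q[2],q[1]))-90,o['time_s'])
d=np.array([.9437,-.331,0])
for n in ['side','top']:
  c=cam(n); save(c,n+'5.png')
  for t in ['cover_front','steel_tray','opener_tip','opener_grip','kit_center']:
    for r in spotter.tip_of(n,t)[:1]: p=w(c,r['at']); X=(p-[.592,-.0667,0])@d; print(t,p,round(r['confidence'],2),np.degrees(np.arctan2(p[2]-.057,.065-X)) if t[0]=='c' else '')
a=cv2.imread('pics/side5.png')[130:400,180:440]; cv2.imwrite('pics/m5.png',cv2.resize(a,None,fx=2.2,fy=2.2,interpolation=2))
E
```

```text
time_s: 14.02
eef_pos: [0.4168, -0.0818, 0.1525]
eef_rot: [0.0, 0.98, 0.2, 0.0]
wrist_force: [0.8, -0.4, -0.1]
opening: 0.195
time_s: 15.02
eef_pos: [0.3679, -0.2469, 0.1524]
eef_rot: [0.0, 0.728, 0.685, -0.0]
wrist_force: [0.3, 0.7, -1.0]
opening: 0.188
[ 0.3679 -0.2469  0.1524] -3.4768004322793615 15.025
cover_front [ 0.6792 -0.0973  0.1824] 0.9 102.33346683339892
steel_tray [ 0.3697 -0.2214  0.0018] 0.75 
opener_grip [ 0.3662 -0.2575  0.1563] 0.75 
kit_center [ 0.563  -0.2887  0.0173] 0.74 
cover_front [ 0.6817 -0.0967  0.1849] 0.57 103.01746927695687
steel_tray [ 0.3678 -0.2146  0.0023] 0.73 
opener_tip [ 0.3712 -0.149   0.1569] 0.73 
opener_grip [ 0.6022 -0.035   0.0155] 0.73 
kit_center [ 0.5615 -0.29    0.0129] 0.95
```

View pics/m5.png

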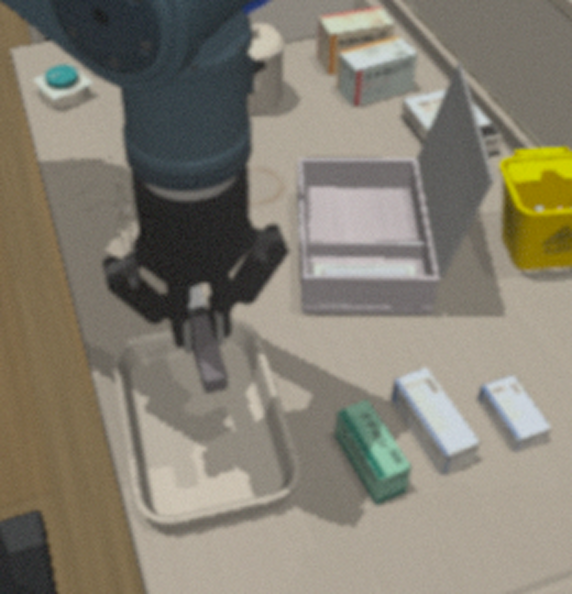

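The image shows the cover standing past upright at (425-490, 70-270) and the opener over the tray. I lower it.

```bash
python3 -m pendant '[[[1,0,-50,0,10],[0,0,-50,0,10],[0,0,-30,0,10],[0,0,-10,0,10],[0,0,0,0,10],[0,0,-3,0,10],[0,0,0,0,10]]]'; python3 -m pendant '[[[0,0,-2,0,10],[0,0,0,0,10]]]'
```

```text
time_s: 16.5
eef_pos: [0.3701, -0.2472, 0.0102]
eef_rot: [0.001, 0.727, 0.686, -0.0]
wrist_force: [-0.3, 0.4, -1.4]
opening: 0.194
time_s: 16.75
eef_pos: [0.3695, -0.2466, 0.0075]
eef_rot: [0.0, 0.727, 0.686, -0.0]
wrist_force: [-0.2, -0.2, -0.6]
opening: 0.189
```

```bash
python3 -m pendant '[[[0,0,-1,0,10],[0,0,0,0,10]]]'; python3 -m pendant '[[[0,0,-1,0,10],[0,0,0,0,10]]]'
```

```text
time_s: 17.0
eef_pos: [0.3694, -0.2465, 0.0062]
eef_rot: [-0.0, 0.727, 0.686, 0.0]
wrist_force: [-0.2, 0.3, -1.8]
opening: 0.192
time_s: 17.25
eef_pos: [0.3695, -0.2466, 0.0056]
eef_rot: [-0.0, 0.727, 0.686, -0.0]
wrist_force: [-1.2, 1.5, 4.4]
opening: 0.194
```

```bash
python3 -m pendant '[[[0,0,0,0,22],[0,0,0,0,28],[0,0,0,0,36],[0,0,0,0,44],[0,0,5,0,44],[0,0,25,0,44],[0,0,50,0,44],[0,0,50,0,44]]]'; python3 - <<'E'
from h import *
np.set_printoptions(precision=4,suppress=True)
c=cam('top'); save(c,'top6.png'); im=cv2.imread('pics/top6.png')
print('tall top mid',ray(c,130+700/2.5,120+218/2.5,.04))
for t in ['tall_carton','vial_carton','kit_center','opener_grip','opener_tip','steel_tray']:
    for r in spotter.tip_of('top',t)[:1]: print(t,w(c,r['at']),round(r['confidence'],2))
a=cv2.resize(im[145:305,335:435],None,fx=3.7,fy=3.7,interpolation=2)
s=cam('side'); save(s,'side6.png'); b=cv2.resize(cv2.imread('pics/side6.png')[270:380,220:330],(592,592),interpolation=2)[:, :420]
for t in ['opener_grip','opener_tip','steel_tray','kit_center']:
    for r in spotter.tip_of('side',t)[:1]: print(t,w(s,r['at']),round(r['confidence'],2))
cv2.imwrite('pics/m6.png',np.hstack([a,b]))
E
```

```text
time_s: 18.25
eef_pos: [0.3691, -0.2462, 0.1367]
eef_rot: [-0.0, 0.727, 0.686, -0.0]
wrist_force: [1.2, -0.5, -0.4]
opening: 0.513
tall top mid [ 0.498  -0.3016  0.04  ]
tall_carton [ 0.499  -0.3012  0.0029] 0.59
vial_carton [ 0.6329 -0.3029 -0.0017] 0.79
kit_center [ 0.5612 -0.2875  0.0128] 0.73
opener_grip [ 0.3732 -0.2584  0.0154] 0.62
opener_tip [ 0.3733 -0.1479  0.0093] 0.67
steel_tray [ 0.3713 -0.2149  0.0022] 0.83
opener_grip [ 0.3652 -0.2582  0.0086] 0.86
opener_tip [ 0.3801 -0.1466  0.0098] 0.7
steel_tray [ 0.3671 -0.2244  0.0004] 0.7
kit_center [ 0.561  -0.2896  0.0146] 0.63
```

View pics/m6.png

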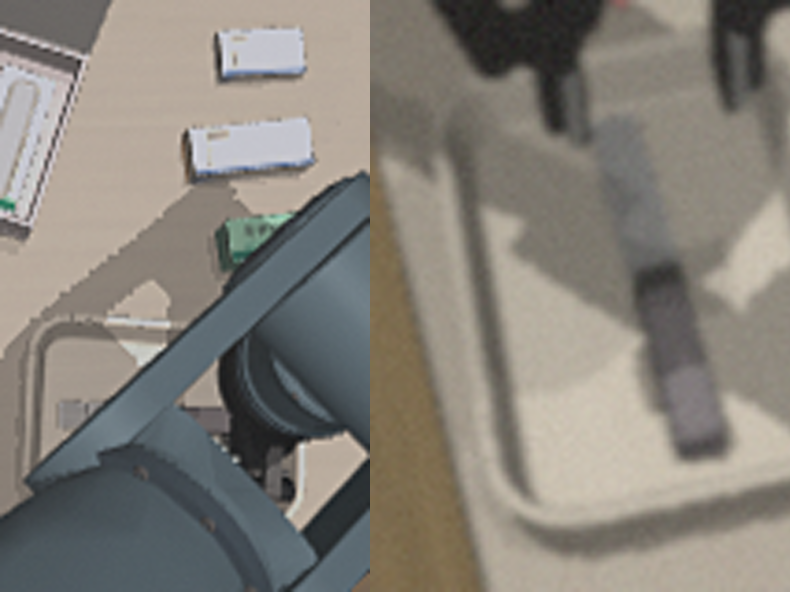

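The opener lies flat in the tray (right half of the mosaic, handle at (690, 420), tip at (620, 130)), with the tray unmoved. Next is the carton.

```bash
python3 -m pendant '[[[48,-10,0,4,46],[48,-11,0,5,46],[48,-11,0,0,46],[49,-11,0,0,46],[0,0,-30,0,46],[0,0,-30,0,46],[0,0,0,0,46],[0,0,0,0,46]]]'; python3 - <<'E'
from h import *
o=monitor.get_obs(); q=o['eef_rot']; print(o['eef_pos'],np.degrees(2*np.arctan2(q[2],q[1]))-90,o['time_s'])
c=cam('side'); save(c,'side7.png'); cv2.imwrite('pics/m7.png',cv2.resize(cv2.imread('pics/side7.png')[260:370,320:450],None,fx=5,fy=5,interpolation=2))
E
```

```text
time_s: 19.85
eef_pos: [0.5628, -0.2899, 0.076]
eef_rot: [0.0, 0.671, 0.741, 0.0]
wrist_force: [0.7, -0.4, -0.3]
opening: 0.54
[ 0.56280251 -0.28986971  0.07602548] 5.645954480844722 19.85
```

View pics/m7.png

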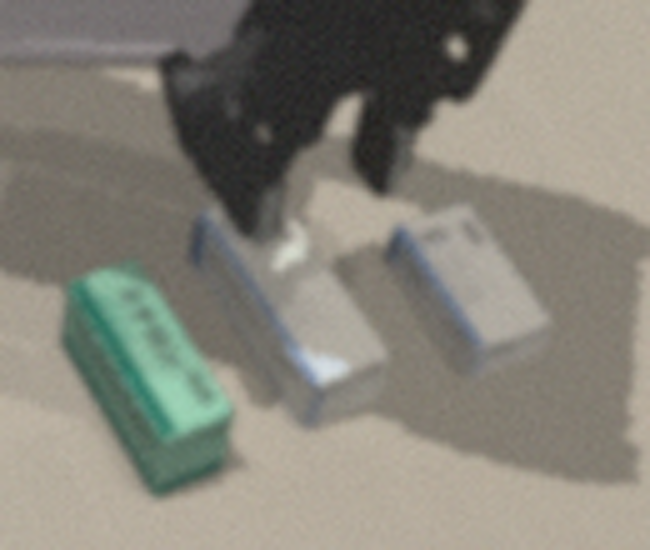

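The fingers straddle the middle carton in x, with the left one at (260, 215) and the right one at (385, 180). I descend and close.

```bash
python3 -m pendant '[[[0,1,-35,0,46],[0,0,-20,0,46],[0,0,-10,0,46],[0,0,0,0,46],[0,0,0,0,25],[0,0,0,0,25],[0,0,0,0,25],[0,0,0,0,25]]]'
```

```text
time_s: 20.9
eef_pos: [0.5632, -0.2891, 0.0115]
eef_rot: [0.001, 0.671, 0.741, 0.0]
wrist_force: [-0.1, 0.7, 5.6]
opening: 0.382
```

```bash
python3 -m pendant '[[[0,0,15,0,25],[0,0,45,0,25],[0,0,50,0,25],[-21,6,0,-10.4,25],[-21,6,0,-10.4,25],[-21,7,0,-10.4,25],[13,29,0,-10.4,25],[13,29,0,-10.4,25]]]'; python3 -m pendant '[[[13,29,0,-10.4,25],[13,29,0,-10.4,25],[13,29,0,-10.4,25],[13,29,0,-10.4,25],[13,30,0,-10.4,25],[11,30,0,-10.4,25],[0,0,0,0,25],[0,0,0,0,25]]]'; python3 - <<'E'
from h import *
np.set_printoptions(precision=4,suppress=True)
o=monitor.get_obs(); q=o['eef_rot']; print(o['eef_pos'],np.degrees(2*np.arctan2(q[2],q[1]))-90,o['time_s'])
d=np.array([.9444,-.3289,0])
c=cam('side'); save(c,'side8.png')
for t in ['cover_front','kit_carton','kit_center','case_space']:
  for r in spotter.tip_of('side',t)[:1]: p=w(c,r['at']); X=(p-[.592,-.0667,0])@d; print(t,p,round(r['confidence'],2),np.degrees(np.arctan2(p[2]-.057,.065-X)) if t[0:2]=='co' else '')
a=cv2.imread('pics/side8.png')[100:290,240:430]; cv2.imwrite('pics/m8.png',cv2.resize(a,None,fx=3,fy=3,interpolation=2))
E
```

```text
time_s: 21.9
eef_pos: [0.5253, -0.2112, 0.1211]
eef_rot: [0.0, 0.93, 0.368, 0.0]
wrist_force: [0.8, 0.4, -0.3]
opening: 0.384
time_s: 22.9
eef_pos: [0.6012, -0.0359, 0.1206]
eef_rot: [0.0, 0.987, -0.162, -0.0]
wrist_force: [0.7, -0.6, -0.1]
opening: 0.381
[ 0.6012 -0.0359  0.1206] -108.58817230946846 22.9
cover_front [ 0.6787 -0.0974  0.1855] 0.61 101.85253704387486
kit_carton [ 0.3641 -0.2563  0.0068] 0.6 
kit_center [ 0.6018 -0.0359  0.124 ] 0.75 
case_space [ 0.601  -0.0352  0.0192] 0.95
```

View pics/m8.png

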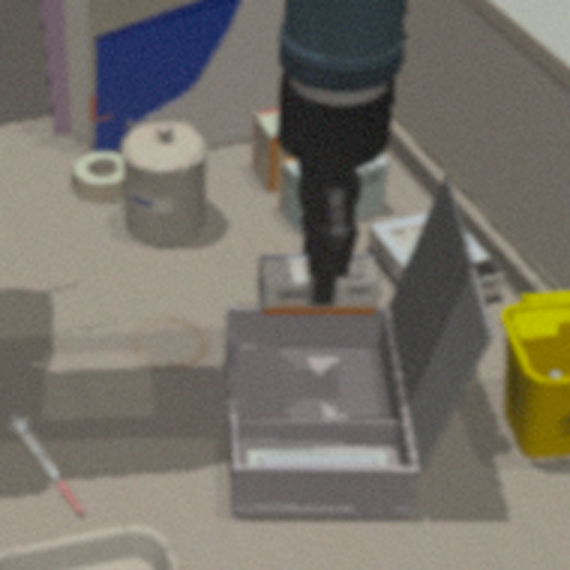

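The image shows the carton level at (260-380, 255-310), above the empty compartment and clear of the cover. I lower it.

```bash
python3 -m pendant '[[[0,0,-30,-0.6,25],[0,0,-30,0,25],[0,0,-20,0,25],[0,0,-8,0,25],[0,0,0,0,25],[0,0,-3,0,25],[0,0,0,0,25]]]'; python3 -m pendant '[[[0,0,-1,0,25],[0,0,0,0,25]]]';
```

```text
time_s: 24.02
eef_pos: [0.6019, -0.0356, 0.03]
eef_rot: [0.0, 0.986, -0.168, 0.001]
wrist_force: [-0.2, 0.4, -0.6]
opening: 0.387
time_s: 24.28
eef_pos: [0.6015, -0.0355, 0.0285]
eef_rot: [0.0, 0.986, -0.168, 0.0]
wrist_force: [-0.7, 0.1, -1.1]
opening: 0.381
```

```bash
python3 -m pendant '[[[0,0,-1,0,25],[0,0,0,0,25]]]';  python3 -m pendant '[[[0,0,-0.5,0,25],[0,0,0,0,25]]]'
```

```text
time_s: 24.52
eef_pos: [0.6016, -0.0356, 0.0274]
eef_rot: [-0.0, 0.986, -0.168, 0.0]
wrist_force: [-0.3, 0.7, 0.9]
opening: 0.386
time_s: 24.78
eef_pos: [0.6016, -0.0356, 0.0275]
eef_rot: [0.0, 0.986, -0.168, 0.0]
wrist_force: [-1.8, 1.0, 5.4]
opening: 0.384
```

Contact at the expected height. I release to 46 mm only, then lift straight up and back away.

```bash
python3 -m pendant '[[[0,0,0,0,38],[0,0,0,0,42],[0,0,0,0,46],[0,0,0,0,46],[0,0,10,0,46],[0,0,40,0,46],[0,0,50,0,46],[-40,14,40,0,46]]]'; python3 -m pendant '[[[-45,30,20,0,46],[-45,40,0,0,46],[-45,40,0,0,46],[-20,40,0,0,46],[0,0,0,0,46],[0,0,0,0,46]]]'; python3 - <<'E'
from h import *
np.set_printoptions(precision=4,suppress=True)
d=np.array([.9444,-.3289,0])
for n in ['side','top']:
  c=cam(n); save(c,n+'9.png')
  for t in ['cover_front','kit_carton','kit_center','opener','steel_tray','vial_carton','tall_carton','canister','timer','tape_roll']:
    for r in spotter.tip_of(n,t)[:1]: p=w(c,r['at']); X=(p-[.592,-.0667,0])@d; print(n,t,p,round(r['confidence'],2),np.degrees(np.arctan2(p[2]-.057,.065-X)) if t[0:2]=='co' else '')
a=cv2.imread('pics/side9.png')[130:400,180:440]; b=cv2.imread('pics/top9.png')[120:300,260:440]
cv2.imwrite('pics/m9.png',np.hstack([cv2.resize(a,(433,450),interpolation=2),cv2.resize(b,(360,360),interpolation=2)[:, :].copy() if 0 else cv2.copyMakeBorder(cv2.resize(b,(360,360),interpolation=2),0,90,0,0,0)]))
print(monitor.get_obs()['time_s'])
E
```

```text
time_s: 25.78
eef_pos: [0.5636, -0.0226, 0.1703]
eef_rot: [0.0, 0.986, -0.169, 0.003]
wrist_force: [-0.4, 0.9, 1.4]
opening: 0.538
time_s: 26.52
eef_pos: [0.4071, 0.1283, 0.1875]
eef_rot: [0.0, 0.986, -0.168, 0.001]
wrist_force: [-0.0, -0.2, 0.3]
opening: 0.538
side cover_front [ 0.6789 -0.0996  0.1835] 0.87 102.41706314585886
side kit_carton [ 0.6032 -0.0355  0.0147] 0.97 
side kit_center [ 0.601  -0.0309  0.0327] 0.77 
side steel_tray [ 0.3707 -0.2247  0.0005] 0.79 
side vial_carton [ 0.638  -0.3014 -0.0001] 0.91 
side tall_carton [ 0.495  -0.3025 -0.    ] 0.8 
side canister [0.575  0.2323 0.0009] 0.92 
side timer [0.3397 0.3279 0.    ] 0.58 
side tape_roll [ 0.5347  0.3121 -0.002 ] 0.8 
top cover_front [ 0.6812 -0.0981  0.1844] 0.78 103.05228764875164
top kit_carton [ 0.6063 -0.0361  0.0175] 0.9 
top kit_center [ 0.6025 -0.0351  0.0279] 0.65 
top opener [ 0.3688 -0.2584  0.0021] 0.89 
top steel_tray [ 0.371  -0.2167  0.0003] 0.84 
top vial_carton [ 0.6343 -0.3043  0.0015] 0.87 
top tall_carton [ 0.3686 -0.2559  0.0152] 0.15 
top canister [0.5751 0.2388 0.001 ] 0.92 
top timer [0.342  0.3265 0.0003] 0.56 
top tape_roll [ 0.5395  0.3151 -0.0024] 0.7 
27.625
```

View pics/m9.png

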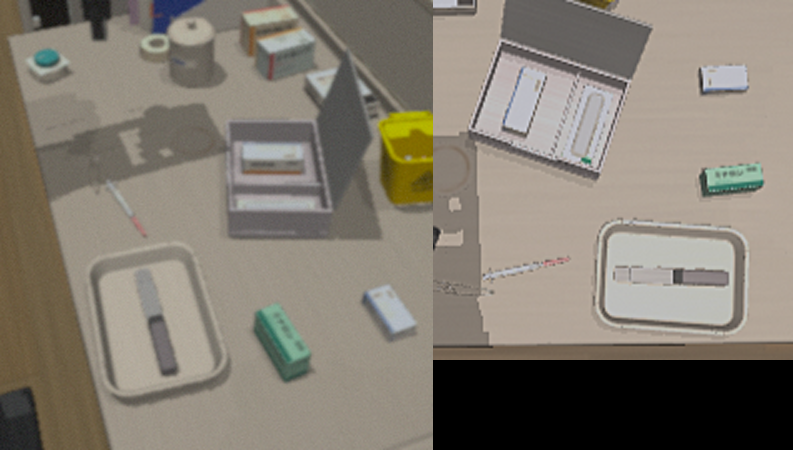

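The final pictures show the cover open, the carton flat in the larger compartment at (525, 100), and the opener flat in the tray at (670, 276). The other things are unmoved.

```bash
python3 -c "from bench import order; print(order.hand_in())"
```

```text
the job is handed in; nothing more can be done
None
```

The job is done and handed in at about 28 s on the robot's clock, well inside the 69 s limit; the hand-in gave no verdict.

- **Cover:** I levered it up with the opener's blade through the front slot. It stands at about 102° (1.78 rad) and was unchanged in later pictures.
- **Opener:** it lies flat inside the steel tray.
- **Long carton:** it sits flat on the floor of the larger compartment, about at its centre.
- **Other things:** the tray, cartons, canister, timer and tape roll are within a few mm of their starting positions. That difference is within the detectors' error.
- **Forces:** the wrist force readings stayed under about 6 N; they come once per move command, so brief peaks between would not show.

**Detector disagreements:**
- **Top camera:** in the last check it reported the tall carton at the opener's place, but with only 0.15 confidence. The side camera and the picture both show the tall carton unmoved.
- **Side camera:** it did not report the opener in that check. The top camera and both pictures show it in the tray.

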